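Draw out and lock the telescopic handpiece hanger

TASK

The leaning handpiece hanger on the bench is pushed in to its shortest length. Twist its wooden crossbar counter-clockwise (seen from its free end) to unlock the inner section, draw the section out to its full length, and twist the crossbar back clockwise until it is square again and locked in the top notch. Then let go and draw back; leave the things standing round the hanger where they are.

Things in the scene. Friction and masses are not known exactly. Their poses are not given: they have to be found in the camera images.
- hanger: Foot and outer tube of the hanger, fixed to the bench: a dark steel disc 120 mm across, 14 mm high, from which a steel tube 130 mm long, 34 mm across (42 at its end collars) rises, leaning 32 degrees from vertical toward the hanger's own -x (roughly to the robot). Origin: centre of the disc's underside, z up. The tube's axis starts at (30, 0, 10) mm and runs along (-0.530, 0, 0.848).
- tube_mouth (a point): Centre of the upper end of the outer tube, on its axis; axes as hanger (not tilted). The tube's side has a slot, a lengthwise channel with three side notches 40 mm apart, in which a brass pin of the inner section rides. Below the crossbar comes a round neck 21 mm across, down to 20 mm below the bar's centre, then the inner section, a bright rod 17 mm across.
- crossbar (a point): Centre of the wooden crossbar (84 mm long, 22 thick, 18 high) on top of the inner section, on the tube's axis, 40 mm past the mouth at slide 0. z: along the tube's axis, up and out; y: along the bar; x: across its 22 mm thickness. Grip its middle across the thickness, fingers pointing down the axis. Two 8 mm pegs stand on it 34 mm either side of the centre, rising 23 mm above the centre.
- hanger_slide (a joint): How far the inner section is drawn out, in m: about 0 at the start (bottom notch), middle notch 0.040, top notch 0.080, end stop 0.083. It moves only while unlocked and stays where it is left (3 N of friction, moving parts about 0.12 kg). In a notch the pin has 5 mm of play up and down; between notches it cannot be twisted back.
- hanger_twist (a joint): Turn of the inner section and crossbar about the tube's axis, rad, counter-clockwise positive seen from the free end. 0: locked, the crossbar square across the lean (along the hanger's y). Beyond about 0.70 the pin is in the channel and the section slides; stops at -0.03 and 0.95. Starts at 0 to 0.2. Stays where it is left (0.06 N m of friction).
- wood_bowl: Loose turned wooden bowl, 92 mm across and 22 mm high, beside the hanger; a bystander. Origin: centre of its underside.
- rubber_block: Loose black rubber block, 60x60x22 mm, beside the hanger; a bystander. Origin: centre of its underside.
- solder_block: Loose grey soldering block, 100x68x24 mm, in front of the hanger to its left; a bystander. Origin: centre of its underside.

How it is judged:
On the way, in this order (a step that is already met when the one before it is completed fails the run):
1. the crossbar is twisted out of the bottom notch (beyond 0.55 rad) with the section still in (value of joint hanger_twist above 0.55 rad and value of joint hanger_slide below 0.02 m), for 0.1 s.
2. the section is drawn out to the top notch while unlocked (value of joint hanger_twist above 0.5 rad and value of joint hanger_slide above 0.073 m), for 0.1 s.
At the end, for the whole second after the job is handed in: The inner section is fully out (slide above 0.073 m) and twisted back so that its pin sits in the top notch (twist below 0.30 rad), released (value of joint hanger_slide above 0.073 m and value of joint hanger_twist below 0.3 rad); the robot touches nothing.
It fails at once if the wood bowl is moved by more than 30 mm (distance of wood_bowl from where it was at the start of the episode above 0.03 m).
It fails at once if the rubber block is moved by more than 30 mm (distance of rubber_block from where it was at the start of the episode above 0.03 m).
It fails at once if the solder block is moved by more than 30 mm (distance of solder_block from where it was at the start of the episode above 0.03 m).
It also fails if it takes over 35 s, if anything falls off the work surface, if the arm or the gripper's body presses on something with over 40 N, if the wrist force passes 120 N, or if a joint passes its speed limit or range.

ROBOT

A 6-joint arm with a two-finger parallel gripper is mounted at the origin on a cart in front of the work surface, level with it; the furniture and walls round the work are solid. World frame = base frame: x ahead of the robot, y to its left, z up, the work surface at z = 0. Lengths are in m, angles in rad, forces in N, time in s.
With the tool pointing down it reaches from about 0.375 to 0.975 m from the base axis. Payload 3.8 kg.
Tool frame: the origin (TCP) lies at the very end of the fingers, on their centre line; the grasp point (between the pads) lies 19 mm behind it; z points along the fingers, y is the line along which they close (so a half turn about z gives the same grasp; the last joint's range is limited). The gripper opens to 85 mm and grips with 20 to 120 N. Pads are 22 mm wide; open, the fingers measure 114 mm over their backs; the gripper's body (76 mm by 85 mm) begins 54 mm behind the grasp point. The pads swing forward as they close: fully open they stand 13 mm farther back than shut.
Start: joints at [-1.344, 0.264, 1.604, -0, 1.274, -0.037], TCP at [0.176, -0.652, 0.231] pointing down, gripper open.
Joint ranges: [-2.63, 2.63], [-0.94, 2.18], [0.31, 2.57], [-1.31, 4.45], [0, 2.66], [-2.55, 2.55]. Speed limits (rad/s): [2.57, 2.57, 3.14, 3.14, 3.14, 3.14].

INTERFACE

Orientations are given as a rotation vector (axis times angle).
In Python, from workcell import read_state, read_camera, calibration, finish_job gives the robot as it stands.
- The arm moves only by the tool step_arm, never from a script. Its argument "commands" is a list of rows, each an object of numbers: "fingers": the gripper's target within -1 to 1 (shut at 1, half-way at 0, fully open at -1); "dx", "dy", "dz": the shift along the tool's x, y, z in m; "roll": the turn about the tool's z in degrees. In form: [{"fingers": .., "dx": .., "dy": .., "dz": .., "roll": ..}, ...]. A call has 1 to 8 rows; each row is the pose to reach, as a shift and turn from the pose commanded when the call began, along the tool's axes at that moment; what a row does not reach only later rows make up. A row lasts 1/8 s, in which the tool goes at most 62.5 mm and 10.7 degrees, less where a joint would pass 70% of its speed; a pose out of reach is approached as far as the arm can. A call with a gripper value outside its range is refused whole. The fingers move at their own pace and stop on an object; "squeeze" is the grip in N (left out, the last holds). Time passes only in rows, so rows that repeat a pose let the fingers close. It gives the time, the measured TCP pose, the force, the opening and the grip force at its end, in the units of the state.
- read_state(): the state, without advancing time (a new reading comes with each control period).
- read_camera(name): name is "scene" or "top" or "wrist"; returns (picture, depth): 420x560x3 uint8, blue, green, red; 420x560 float32, m along the optical axis (not along the pixel's ray), 0 where there is no reading.
- calibration(name): a dict with "intrinsics" (3x3 intrinsics, pixels), "world_to_cam" (4x4, takes a point from world to camera coordinates). Camera axes: x right, y up, looking along -z (the intrinsics and any distortion apply to the point x, -y, -z); pixel columns grow to the right and rows downward; lengths in m; the calibration is good to about 2 mm. A picture is of the moment at which its call begins: read the wrist's pose just before it. calibration takes no time and is no camera call; for the wrist camera it gives the pose at the moment of the call.
- finish_job(): hands the job in; it is judged then, once.
The state is a dict: "time": time; "q": joint angles; "joint_vel": joint speeds; "joint_torque": joint torques, N m; "tool_pos": TCP position; "tcp_rot": TCP orientation; "wrist_force": force on the tool from outside, world axes, zero at the start; "torque": the same for the moment, N m; "width": opening from 0.0 (shut) to 1.0 (fully open); "grip_force": force on a finger pad.
Only numpy, scipy, OpenCV 4.12 (cv2) and the standard library are available. Lean on these libraries where they do the work, as an engineer would, in place of code of your own. Each camera call takes 0.05 s, during which the arm holds its last target. There are 200 camera calls.

## Working session

There is one attempt and no reset: what is moved stays moved. The work goes in short steps, Python scripts to look and compute and a tool call to move; the robot and the scene stay as the last step left them, time stands still between calls to the robot, and variables do not carry over. Pictures are saved under pics/ and viewed, at most 13 in all, crops included, and the job is handed in when it is done.

Besides the shell and the picture viewer there is one more tool, called after "Request:" as name([rows], argument=value, ...), one row to a line, values as JSON. step_arm: Moves the arm, as the interface text tells. Its arguments: {"type":"object","properties":{"commands":{"type":"array","items":{"type":"object","properties":{"fingers":{"type":"number"},"dx":{"type":"number"},"dy":{"type":"number"},"dz":{"type":"number"},"roll":{"type":"number"}}}},"squeeze":{"type":"number"}},"required":["commands"]}

```bash
mkdir -p pics; ls
cat > h.py <<'E'
import numpy as np,cv2
from scipy.spatial.transform import Rotation as R
from workcell import *
def back(name,u,v,d,c=None):
    c=c or calibration(name);K=np.array(c["intrinsics"]);T=np.linalg.inv(np.array(c["world_to_cam"]))
    p=np.array([(u-K[0,2])/K[0,0]*d,-(v-K[1,2])/K[1,1]*d,-d,1]);return (T@p)[:3]
E
python3 - <<'E'
from h import *
print({k:np.round(v,3) for k,v in read_state().items()})
for n in("scene","top"):
    p,d=read_camera(n);cv2.imwrite(f"pics/{n}0.png",p);np.save(f"{n}0.npy",d);c=calibration(n);print({k:np.round(v,3) if not isinstance(v,str) else v for k,v in c.items()})
E
```

```text
pics
{'time': np.float64(0.0), 'q': array([-1.344,  0.265,  1.605,  0.   ,  1.274, -0.037]), 'joint_vel': array([-0.001, -0.   , -0.002,  0.002,  0.001,  0.001]), 'joint_torque': array([-1.0000e-03, -5.1511e+01, -3.6731e+01, -0.0000e+00,  1.3000e-02,
       -0.0000e+00]), 'tool_pos': array([ 0.176, -0.651,  0.23 ]), 'tcp_rot': array([-3.112, -0.413,  0.   ]), 'wrist_force': array([ 0.481,  0.658, -0.518]), 'torque': array([-0.012, -0.058, -0.035]), 'grip_force': np.float64(0.0), 'width': np.float64(1.001)}
{'intrinsics': array([[411.352,   0.   , 283.124],
       [  0.   , 411.352, 210.962],
       [  0.   ,   0.   ,   1.   ]]), 'world_to_cam': array([[-0.908, -0.418, -0.013,  0.63 ],
       [ 0.31 , -0.693,  0.651, -0.179],
       [-0.282,  0.587,  0.759, -0.862],
       [ 0.   ,  0.   ,  0.   ,  1.   ]])}
{'intrinsics': array([[528.361,   0.   , 266.742],
       [  0.   , 528.361, 213.067],
       [  0.   ,   0.   ,   1.   ]]), 'world_to_cam': array([[ 0.011, -1.   , -0.003,  0.123],
       [ 0.985,  0.01 ,  0.174, -0.617],
       [-0.174, -0.005,  0.985, -1.038],
       [ 0.   ,  0.   ,  0.   ,  1.   ]])}
```

View pics/scene0.png

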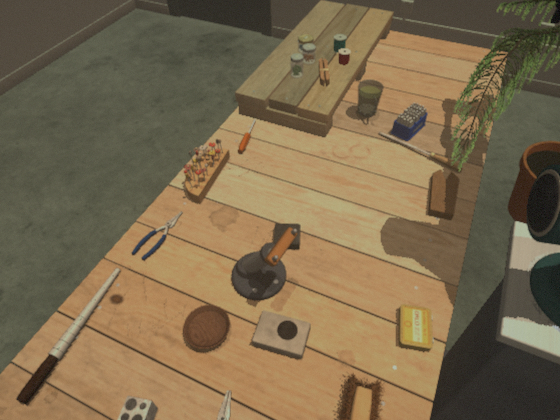

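View pics/top0.png

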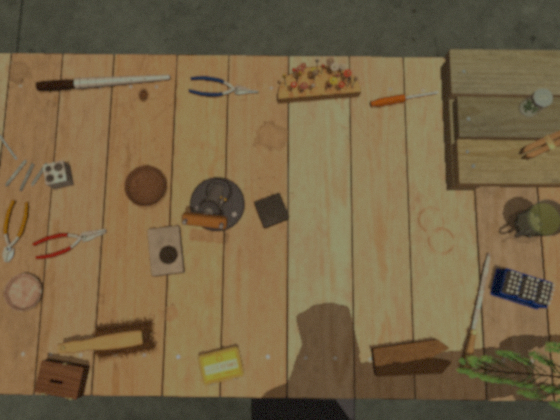

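The scene view shows the hanger's disc at about (259,275) and the bar at (282,247). In the top view the disc is at (217,204) and the bar at (205,219), with the bowl at (146,186), the solder block at (166,250) and the rubber block at (271,210).

Run:
```python
from h import *
t=cv2.imread("pics/top0.png")[165:265,160:300];s=cv2.imread("pics/scene0.png")[210:310,220:320]
cv2.imwrite("pics/c0.png",np.hstack([cv2.resize(t,None,fx=3.3,fy=4.0*3.3/4),cv2.resize(s,None,fx=3.3,fy=3.3)]))
d=np.load("top0.npy")
im=cv2.imread("pics/top0.png")
for y in range(200,234,3):
    print(y,[int(1000*back("top",x,y,d[y,x])[2]) for x in range(176,252,4)])
for n,u,v in[("bowl",146,186),("sold",166,250),("rub",271,210)]:print(n,back("top",u,v,d[v,u]))
```

```text
200 [0, 0, 4, 2, 10, 9, 14, 12, 109, 110, 102, 33, 36, 15, 16, 15, 10, -2, -1]
203 [0, 0, 2, 0, 12, 14, 17, 132, 129, 127, 109, 59, 14, 16, 12, 15, 14, 10, 0]
206 [-1, -1, 2, -1, 15, 11, 123, 128, 127, 126, 127, 82, 15, 13, 13, 16, 13, 9, 0]
209 [0, 1, -1, -2, 13, 21, 123, 124, 128, 125, 127, 16, 15, 10, 13, 14, 12, 0, 1]
212 [1, 0, 157, 3, 14, 13, 119, 147, 142, 122, 120, 15, 16, 12, 12, 11, 14, 0, 2]
215 [4, 0, 167, 168, 168, 167, 163, 163, 156, 159, 117, 16, 15, 15, 15, 11, 12, 0, 0]
218 [1, 1, 168, 166, 167, 168, 168, 166, 169, 168, 166, 166, 164, 12, 8, 14, 8, -1, 2]
221 [-1, 1, 177, 163, 163, 162, 161, 166, 162, 167, 166, 167, 167, 13, 16, 9, -2, 3, 0]
224 [1, 0, 174, 159, 161, 161, 160, 163, 164, 162, 165, 172, 163, 12, 12, 4, -2, 1, 0]
227 [24, 0, 3, -1, 1, -2, 0, 9, 160, 161, 160, 177, 166, 13, 3, 0, 2, 0, 2]
230 [26, 7, 0, 0, -1, -3, 1, 3, 7, 11, 12, 15, 9, 5, 2, 0, 3, 0, 1]
233 [21, 14, 0, 1, -2, -2, 1, 0, 2, -1, 2, 0, -27, 4, 0, 0, 3, 2, 2]
bowl [0.68156864 0.3941185  0.00365874]
sold [0.54004427 0.34088    0.02078211]
rub [0.62801085 0.12055509 0.02046517]
```

View pics/c0.png

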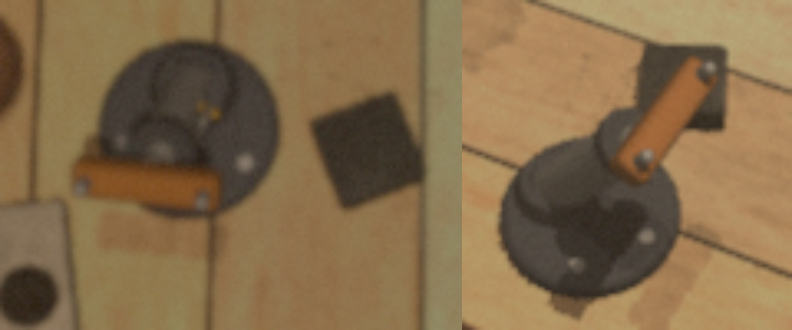

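```bash
cat > fit.py <<'E'
from h import *
from scipy.optimize import least_squares
P={};I={}
for n in("top","scene"):
    d=np.load(f"{n}0.npy");im=cv2.imread(f"pics/{n}0.png");c=calibration(n)
    box=(165,240,160,260) if n=="top" else (215,305,225,310)
    pts=[];cols=[]
    for v in range(box[0],box[1]):
        for u in range(box[2],box[3]):
            if d[v,u]>0: pts.append(back(n,u,v,d[v,u],c));cols.append(im[v,u])
    P[n]=np.array(pts);I[n]=np.array(cols).astype(float)
for n in P:
    p,c=P[n],I[n]
    dark=c.sum(1)<270
    m=(p[:,2]>.006)&(p[:,2]<.02)&(np.hypot(*(p[:,:2]-[.643,.235]).T)<.11)&(c[:,2]-c[:,0]<45)
    print(n,"disc",m.sum(),(p[m].min(0)),(p[m].max(0)),(p[m].min(0)+p[m].max(0))/2)
    b=(c[:,2]-c[:,0]>50)&(p[:,2]>.14)&(p[:,2]<.19)
    q=p[b];mu=q.mean(0);w,V=np.linalg.eigh(np.cov((q-mu).T));print(n,"bar",b.sum(),mu,"normal",V[:,0],"along",V[:,2],"ext",np.ptp((q-mu)@V[:,2]),np.ptp((q-mu)@V[:,1]))
E
python3 fit.py
python3 - <<'E'
from h import *
c=calibration("top")
# ray hits at planes, from pixel readings of the crop
def plane(u,v,z):
    a=back("top",u,v,1.,c);o=back("top",u,v,0.,c);return o+(a-o)*(z-o[2])/(a-o)[2]
f=lambda x,y:(160+(x-1.15)/3.3,165+(y-1.15)/3.3)
print("disc",plane(*f(190,128),.012), "edges",[plane(*f(x,y),.014) for x,y in((101,128),(279,128),(190,40))])
print("pegs",plane(*f(83,187),.171),plane(*f(203,200),.171))
E
```

```text
top disc 1154 [0.56617039 0.14599726 0.00628058] [0.70226056 0.31798291 0.01997994] [0.63421547 0.23199009 0.01313026]
top bar 510 [0.58138781 0.24563906 0.16470723] normal [-0.23890475  0.0368707   0.97034276] along [-0.09707251 -0.99518004  0.01391457] ext 0.08364470883420047 0.024128212412920416
scene disc 1370 [0.58353147 0.13622119 0.00601841] [0.70159029 0.295618   0.01997602] [0.64256088 0.2159196  0.01299722]
scene bar 434 [0.58019166 0.24853721 0.16583389] normal [-0.41486593  0.06339819  0.90767116] along [-0.10519506 -0.99422213  0.02136241] ext 0.08176542503886566 0.022406072561557095
disc [0.64273469 0.2365536  0.012     ] edges [array([0.64175061, 0.29439998, 0.014     ]), array([0.64294163, 0.17832276, 0.014     ]), array([0.70130688, 0.23795168, 0.014     ])]
pegs [0.57776953 0.27927211 0.171     ] [0.57114263 0.21223187 0.171     ]
```

```bash
cat >> h.py <<'E'
PSI=np.radians(-8.5);C0=np.array([.584,.246,.156]);OFF=.019;TIP=-.010
def target(t,s,C=None,psi=None,off=None):
    C=C0 if C is None else C;psi=PSI if psi is None else psi;off=OFF if off is None else off
    xh=np.array([np.cos(psi),np.sin(psi),0]);yh=np.array([-np.sin(psi),np.cos(psi),0]);z=np.array([0,0,1.])
    a=-.530*xh+.848*z;xp=.848*xh+.53*z;b=np.cos(t)*yh-np.sin(t)*xp
    p=C+s*a+off*b+[0,0,TIP]
    return p,np.arctan2(-b[0],b[1])   # angle of the closing line in world
def rows(targets,pose=None):
    st=read_state();p0=np.array(st["tool_pos"]);Rm=R.from_rotvec(st["tcp_rot"]).as_matrix()
    print("tool",np.round(p0,4),"yaxis",np.round(Rm[:,1],3),"q6",round(st["q"][5],3))
    for p,ang in targets:
        d=Rm.T@(p-p0);cur=np.arctan2(Rm[1,1],Rm[0,1])
        # bar x-direction angle is ang; closing line (mod pi)
        e=(ang-cur+np.pi/2)%np.pi-np.pi/2
        print(np.round(1000*d,1),"roll",round(-np.degrees(e),1))
E
python3 -c "
from h import *
p,a=target(.06,0);p[2]=.235
rows([(p,a)])"
```

```text
tool [ 0.1758 -0.651   0.2301] yaxis [ 0.261 -0.965 -0.002] q6 -0.037
[ 634.6 -777.3   -3.3] roll -69.3
```

Request:
step_arm([
  {"fingers": -1,"dx": 60,"dy": 0,"dz": 0,"roll": 0},
], squeeze=40)

```text
time: 0.22
tool_pos: [0.2332, -0.6363, 0.2305]
tcp_rot: [-3.115, -0.404, 0.003]
wrist_force: [1.1, -0.4, 0.1]
width: 1.003
grip_force: 0.0
```

I gave that shift in mm instead of m. The rate limit held the move to about 60 mm in free space, so no harm was done. From here on I'll use metres.

```bash
python3 -c "
from h import *
p,a=target(.06,0);p[2]=.235
rows([(p,a)])"
```

```text
tool [ 0.2332 -0.6363  0.2305] yaxis [ 0.255 -0.967 -0.001] q6 0.058
[ 570.8 -781.5   -4.8] roll -69.6
```

Request:
step_arm([
  {"fingers": -1,"dx": 0.035,"dy": -0.048,"dz": -0.005,"roll": -5},
  {"fingers": -1,"dx": 0.07,"dy": -0.096,"dz": -0.005,"roll": -10},
  {"fingers": -1,"dx": 0.105,"dy": -0.144,"dz": -0.005,"roll": -15},
  {"fingers": -1,"dx": 0.14,"dy": -0.192,"dz": -0.005,"roll": -20},
  {"fingers": -1,"dx": 0.175,"dy": -0.24,"dz": -0.005,"roll": -25},
  {"fingers": -1,"dx": 0.21,"dy": -0.288,"dz": -0.005,"roll": -30},
  {"fingers": -1,"dx": 0.245,"dy": -0.336,"dz": -0.005,"roll": -35},
  {"fingers": -1,"dx": 0.28,"dy": -0.384,"dz": -0.005,"roll": -40},
])

```text
time: 1.23
tool_pos: [0.4066, -0.1897, 0.236]
tcp_rot: [-2.783, -1.457, -0.0]
wrist_force: [1.2, -0.7, 0.0]
width: 1.001
grip_force: 0.0
```

```bash
python3 -c "
from h import *
p,a=target(.06,0);p[2]=.235
rows([(p,a)])"
```

```text
tool [ 0.4066 -0.1897  0.236 ] yaxis [ 0.822 -0.57   0.   ] q6 0.114
[ 475.7 -111.8    1.1] roll -29.2
```

Request:
step_arm([
  {"fingers": -1,"dx": 0.059,"dy": -0.014,"roll": -4},
  {"fingers": -1,"dx": 0.118,"dy": -0.028,"roll": -8},
  {"fingers": -1,"dx": 0.177,"dy": -0.042,"roll": -12},
  {"fingers": -1,"dx": 0.236,"dy": -0.055,"roll": -16},
  {"fingers": -1,"dx": 0.295,"dy": -0.069,"roll": -20},
  {"fingers": -1,"dx": 0.354,"dy": -0.083,"roll": -24},
  {"fingers": -1,"dx": 0.414,"dy": -0.097,"roll": -27},
  {"fingers": -1,"dx": 0.476,"dy": -0.112,"dz": 0.0,"roll": -29},
])

```text
invalid input
```

Request:
step_arm([
  {"fingers": -1},
  {"fingers": -1},
])

```text
invalid input
```

Run:
```python
from h import *
p,a=target(.06,0);p[2]=.235
rows([(p,a)])
c=calibration("wrist")
im,d=read_camera("wrist");cv2.imwrite("pics/w1.png",im);np.save("w1.npy",d)
np.savez("w1cal.npz",K=c["intrinsics"],T=c["world_to_cam"])
```

```text
tool [ 0.4066 -0.1897  0.236 ] yaxis [ 0.822 -0.57   0.   ] q6 0.114
[ 475.7 -111.8    1.1] roll -29.2
```

View pics/w1.png

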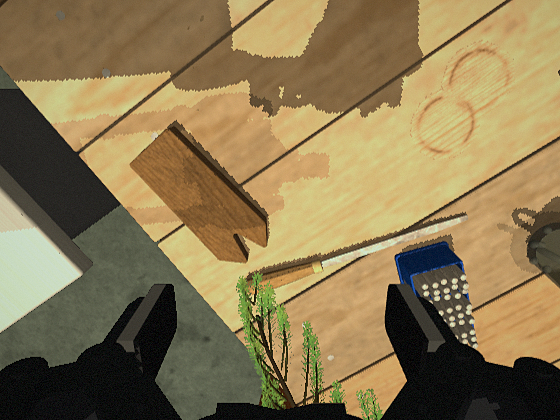

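The move was refused because every row needs all five fields, so the arm is still mid-way. The wrist view shows only bench, with the fingers at (160,310) and (400,310). I'll resend it.

Request:
step_arm([
  {"fingers": -1,"dx": 0.059,"dy": -0.014,"dz": 0,"roll": -4},
  {"fingers": -1,"dx": 0.118,"dy": -0.028,"dz": 0,"roll": -8},
  {"fingers": -1,"dx": 0.177,"dy": -0.042,"dz": 0,"roll": -12},
  {"fingers": -1,"dx": 0.236,"dy": -0.055,"dz": 0,"roll": -16},
  {"fingers": -1,"dx": 0.295,"dy": -0.069,"dz": 0,"roll": -20},
  {"fingers": -1,"dx": 0.354,"dy": -0.083,"dz": 0,"roll": -24},
  {"fingers": -1,"dx": 0.414,"dy": -0.097,"dz": 0,"roll": -27},
  {"fingers": -1,"dx": 0.476,"dy": -0.112,"dz": 0,"roll": -29},
])

```text
time: 2.28
tool_pos: [0.5868, 0.2633, 0.2357]
tcp_rot: [2.331, 2.106, -0.001]
wrist_force: [-0.0, 0.0, -0.2]
width: 1.0
grip_force: 0.0
```

Request:
step_arm([
  {"fingers": -1,"dx": 0,"dy": 0,"dz": 0,"roll": 0},
])

```text
time: 2.4
tool_pos: [0.5869, 0.2653, 0.2347]
tcp_rot: [-2.327, -2.108, 0.001]
wrist_force: [0.2, -0.8, 0.1]
width: 1.0
grip_force: 0.0
```

Run:
```python
from h import *
p,a=target(.06,0);p[2]=.235
rows([(p,a)])
c=calibration("wrist")
im,d=read_camera("wrist");cv2.imwrite("pics/w2.png",im);np.save("w2.npy",d)
np.savez("w2cal.npz",K=c["intrinsics"],T=c["world_to_cam"])
```

```text
tool [0.5869 0.2653 0.2347] yaxis [ 0.995 -0.098 -0.001] q6 0.484
[-0.5 -1.  -0.3] roll -0.1
```

View pics/w2.png

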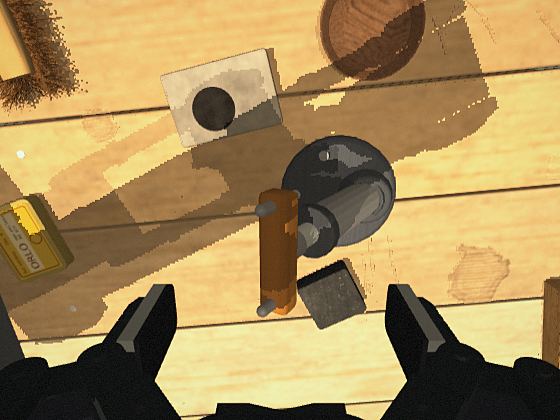

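The wrist view shows the bar upright, x from 260 to 298 and y from 188 to 315. The peg tips are at (264,211) and (265,311), and the tube is leaning towards the bar. I'll locate these points in 3D.

Run:
```python
from h import *
z=np.load("w2cal.npz");c={"intrinsics":z["K"],"world_to_cam":z["T"]};d=np.load("w2.npy");im=cv2.imread("pics/w2.png").astype(float)
pts=[];col=[]
for v in range(180,325):
    for u in range(250,310):
        if d[v,u]>0:
            pts.append(back("w",u,v,d[v,u],c));col.append(im[v,u])
p=np.array(pts);col=np.array(col)
m=(p[:,2]>.135)&(p[:,2]<.185)&(col[:,2]-col[:,0]>45)
q=p[m]
print(m.sum(),q.min(0),q.max(0))
# model fit: box surface, fixed geometry, unknown C, psi, t
from scipy.optimize import least_squares
def loc(P,par):
    C=par[:3];psi,t=par[3:]
    M=R.from_euler("z",psi)*R.from_euler("y",-np.radians(32))*R.from_euler("z",t)
    return M.inv().apply(P-C)
def sdf(P,par):
    l=np.abs(loc(P,par))-[.011,.042,.009];return np.linalg.norm(np.maximum(l,0),axis=1)+np.minimum(l.max(1),0)
for psi in np.radians([-11,-9,-7]):
  f=lambda x:sdf(q,np.r_[x[:3],psi,x[3]])
  r=least_squares(f,[.584,.246,.156,.06],loss="soft_l1",f_scale=.002,x_scale=[.01,.01,.01,.1]);print(np.degrees(psi),r.x,r.cost*1e6)
f=lambda x:sdf(q,x)
r=least_squares(f,[.584,.246,.156,-.15,.06],loss="soft_l1",f_scale=.002,x_scale=[.01,.01,.01,.1,.1]);print(r.x,np.degrees(r.x[3]),r.cost*1e6)
l=loc(q,r.x);print(np.percentile(l,[1,99],axis=0))
# disc centre from wrist image edges
K=c["intrinsics"];
for u,v in((339,135),(396,190),(340,246),(283,178)):
    o=back("w",u,v,0,c);a=back("w",u,v,1,c);print((o+(a-o)*(.014-o[2])/(a-o)[2])[:2])
```

```text
4203 [0.56545568 0.20363097 0.14638718] [0.59811717 0.28828758 0.17560902]
-11.0 [0.58216496 0.24519719 0.15521045 0.08343303] 1498.312117558055
-9.0 [0.58219556 0.24512046 0.15515282 0.05513471] 1128.9576227369644
-7.0 [0.58222097 0.24499605 0.15512284 0.02693786] 1056.761301180151
[ 0.58221506  0.24505732  0.15512494 -0.13119895  0.03405517] -7.517146287547953 1047.3785560208185
[[-0.00914838 -0.03832867 -0.00533049]
 [ 0.01174328  0.0423973   0.01042203]]
[0.64623474 0.29888518]
[0.70151053 0.23784685]
[0.64175547 0.18110502]
[0.58793136 0.26159633]
```

```bash
sed -i 's/^PSI=.*/PSI=np.radians(-7.5);C0=np.array([.5822,.2451,.1551]);OFF=.019;TIP=-.010/' h.py; python3 -c "
from h import *
rows([target(.035,0)])"
```

```text
tool [0.5863 0.2632 0.2348] yaxis [ 0.995 -0.1   -0.002] q6 0.483
[ 0.7 -2.  90.1] roll 0.1
```

Request:
step_arm([
  {"fingers": -1,"dx": 0,"dy": -0.002,"dz": 0.03,"roll": 0},
  {"fingers": -1,"dx": 0,"dy": -0.002,"dz": 0.06,"roll": 0},
  {"fingers": -1,"dx": 0,"dy": -0.002,"dz": 0.09,"roll": 0},
  {"fingers": 0,"dx": 0,"dy": -0.002,"dz": 0.09,"roll": 0},
  {"fingers": 0,"dx": 0,"dy": -0.002,"dz": 0.09,"roll": 0},
], squeeze=30)

```text
time: 3.08
tool_pos: [0.5849, 0.2611, 0.1475]
tcp_rot: [2.333, 2.103, 0.002]
wrist_force: [-0.2, -0.1, 0.0]
width: 0.603
grip_force: 0.0
```

Run:
```python
from h import *
rows([target(.035,0)])
im,d=read_camera("wrist");cv2.imwrite("pics/w3.png",im)
```

```text
tool [0.5849 0.2611 0.1475] yaxis [ 0.995 -0.104  0.001] q6 0.485
[ 2.8 -1.1  2.7] roll -0.2
```

View pics/w3.png

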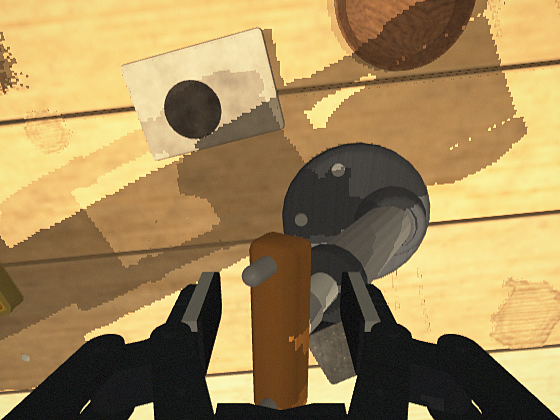

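The wrist view shows the bar (columns 250–310) centred between the pads at columns 215 and 345, with the upper peg clear at (258,272). Closing now.

Request:
step_arm([
  {"fingers": 0,"dx": 0.002,"dy": -0.001,"dz": 0.003,"roll": 0},
  {"fingers": 1,"dx": 0.002,"dy": -0.001,"dz": 0.003,"roll": 0},
  {"fingers": 1,"dx": 0.002,"dy": -0.001,"dz": 0.003,"roll": 0},
  {"fingers": 1,"dx": 0.002,"dy": -0.001,"dz": 0.003,"roll": 0},
  {"fingers": 1,"dx": 0.002,"dy": -0.001,"dz": 0.003,"roll": 0},
], squeeze=30)

```text
time: 3.75
tool_pos: [0.5847, 0.2644, 0.1444]
tcp_rot: [2.332, 2.104, 0.004]
wrist_force: [3.6, 0.6, 4.5]
width: 0.306
grip_force: 29.8
```

Run:
```python
from h import *
rows([target(t,0) for t in(.035,.2,.4,.6,.75,.85)])
s=read_state();print(s["wrist_force"],s["torque"])
```

```text
tool [0.5847 0.2644 0.1444] yaxis [ 0.995 -0.102  0.002] q6 0.489
[-0.5 -0.5 -0.4] roll -0.1
[-0.7 -3.2  1.3] roll -8.1
[-1.8 -6.3  3.2] roll -18.1
[-3.5 -9.2  4.9] roll -28.5
[ -5.2 -11.1   6.1] roll -36.7
[ -6.6 -12.3   6.8] roll -42.4
[3.58535229 0.60975212 4.49719867] [ 0.05375728 -0.5097566   0.09364864]
```

Request:
step_arm([
  {"fingers": 1,"dx": 0,"dy": -0.002,"dz": 0.001,"roll": -6},
  {"fingers": 1,"dx": -0.001,"dy": -0.004,"dz": 0.002,"roll": -12},
  {"fingers": 1,"dx": -0.002,"dy": -0.006,"dz": 0.003,"roll": -18},
  {"fingers": 1,"dx": -0.003,"dy": -0.008,"dz": 0.004,"roll": -25},
  {"fingers": 1,"dx": -0.004,"dy": -0.01,"dz": 0.005,"roll": -31},
  {"fingers": 1,"dx": -0.005,"dy": -0.011,"dz": 0.006,"roll": -37},
  {"fingers": 1,"dx": -0.0065,"dy": -0.012,"dz": 0.007,"roll": -42},
  {"fingers": 1,"dx": -0.0065,"dy": -0.012,"dz": 0.007,"roll": -42},
], squeeze=30)

```text
time: 4.75
tool_pos: [0.572, 0.26, 0.137]
tcp_rot: [1.423, 2.799, 0.005]
wrist_force: [3.7, 5.0, 2.7]
width: 0.294
grip_force: 29.5
```

Run:
```python
from h import *
rows([target(.85,s) for s in(0,.02,.04,.06,.08,.083)])
s=read_state();print(s["wrist_force"],s["torque"])
im,d=read_camera("wrist");cv2.imwrite("pics/w4.png",im)
```

```text
tool [0.572 0.26  0.137] yaxis [0.808 0.589 0.003] q6 -0.244
[-0.6 -0.7 -0.5] roll -0.4
[  6.7  -8.3 -17.5] roll -0.4
[ 14.  -15.9 -34.5] roll -0.4
[ 21.3 -23.6 -51.5] roll -0.4
[ 28.7 -31.2 -68.5] roll -0.4
[ 29.8 -32.3 -71. ] roll -0.4
[3.74063805 4.99947542 2.73342058] [ 0.55163289 -0.7470073   0.19544658]
```

View pics/w4.png

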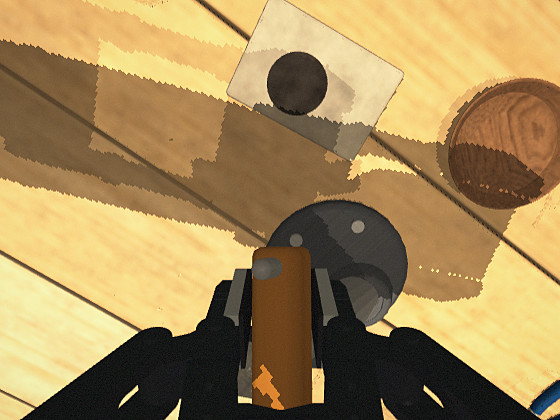

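The bar has turned with the grip and stands upright between the pads (columns 252–310), with low forces. Drawing out along the axis.

Request:
step_arm([
  {"fingers": 1,"dx": 0.004,"dy": -0.004,"dz": -0.0085,"roll": 0},
  {"fingers": 1,"dx": 0.0073,"dy": -0.0076,"dz": -0.017,"roll": 0},
  {"fingers": 1,"dx": 0.011,"dy": -0.0114,"dz": -0.0255,"roll": 0},
  {"fingers": 1,"dx": 0.0146,"dy": -0.0153,"dz": -0.034,"roll": 0},
], squeeze=40)

```text
time: 5.3
tool_pos: [0.5514, 0.2626, 0.1704]
tcp_rot: [1.424, 2.798, 0.005]
wrist_force: [6.6, 4.0, -2.6]
width: 0.287
grip_force: 39.4
```

Run:
```python
from h import *
rows([target(.85,s) for s in(.04,.06,.08,.083)])
s=read_state();print(s["wrist_force"],s["torque"])
im,d=read_camera("top");cv2.imwrite("pics/t5.png",cv2.resize(im[150:270,150:310],None,fx=3,fy=3))
```

```text
tool [0.5514 0.2626 0.1704] yaxis [0.808 0.589 0.004] q6 -0.226
[-0.3 -0.9 -1. ] roll -0.4
[  7.   -8.5 -18. ] roll -0.4
[ 14.3 -16.1 -35. ] roll -0.4
[ 15.4 -17.3 -37.5] roll -0.4
[ 6.62333758  4.04932934 -2.63073388] [ 0.60665358 -1.28139246  0.21933457]
```

View pics/t5.png

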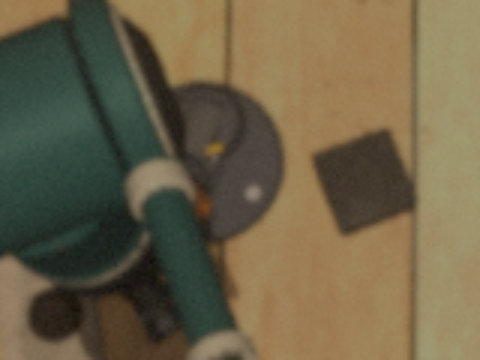

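The arm hides the bar from the top camera, but the forces are low and fit the bar moving with the grip. Carrying on to the stop.

Request:
step_arm([
  {"fingers": 1,"dx": 0.004,"dy": -0.0045,"dz": -0.0095,"roll": 0},
  {"fingers": 1,"dx": 0.008,"dy": -0.0085,"dz": -0.0185,"roll": 0},
  {"fingers": 1,"dx": 0.012,"dy": -0.0125,"dz": -0.027,"roll": 0},
  {"fingers": 1,"dx": 0.015,"dy": -0.016,"dz": -0.035,"roll": 0},
  {"fingers": 1,"dx": 0.016,"dy": -0.017,"dz": -0.037,"roll": 0},
  {"fingers": 1,"dx": 0.016,"dy": -0.017,"dz": -0.037,"roll": 0},
], squeeze=40)

```text
time: 6.1
tool_pos: [0.5293, 0.2654, 0.2061]
tcp_rot: [1.423, 2.797, 0.007]
wrist_force: [10.8, 5.8, -8.3]
width: 0.289
grip_force: 42.0
```

Run:
```python
from h import *
rows([target(.85,s) for s in(.08,.083)])
s=read_state();print(s["wrist_force"],s["torque"])
c=calibration("wrist");im,d=read_camera("wrist");cv2.imwrite("pics/w5.png",im);np.save("w5.npy",d);np.savez("w5cal.npz",K=c["intrinsics"],T=c["world_to_cam"])
```

```text
tool [0.5293 0.2654 0.2061] yaxis [0.808 0.589 0.006] q6 -0.206
[-0.9 -0.1  0.7] roll -0.4
[ 0.2 -1.2 -1.9] roll -0.4
[10.84077818  5.75127764 -8.29628816] [ 0.76471881 -2.1186674   0.11374098]
```

View pics/w5.png

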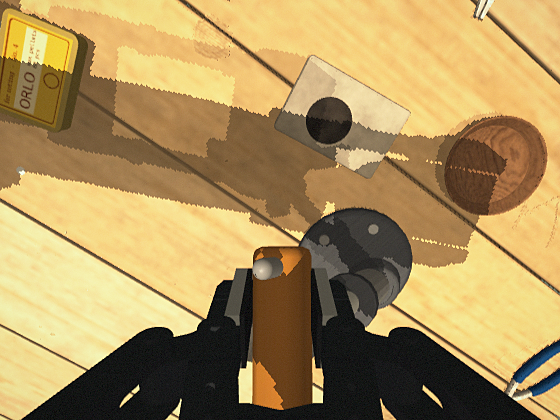

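The bar sits in the grip just as before. The pull rose from about 5 N to 12 N along the axis at s≈0.082, so it is against the end stop. Next is the twist back at s≈0.081.

Run:
```python
from h import *
rows([target(t,.081) for t in(.85,.75,.6,.4,.2,.05,.0,-.02)])
```

```text
tool [0.5293 0.2654 0.2061] yaxis [0.808 0.589 0.005] q6 -0.206
[-0.5 -0.5 -0.1] roll -0.4
[-0.3  1.3 -0.8] roll 5.3
[-0.3  3.9 -2. ] roll 13.4
[-0.9  7.2 -3.7] roll 23.8
[-2.3 10.2 -5.6] roll 33.8
[-3.6 12.2 -7.1] roll 41.1
[-4.2 12.8 -7.6] roll 43.6
[-4.4 13.  -7.8] roll 44.5
```

Request:
step_arm([
  {"fingers": 1,"dx": -0.0005,"dy": 0.0005,"dz": 0.001,"roll": 0},
  {"fingers": 1,"dx": -0.0007,"dy": 0.002,"dz": 0,"roll": 5},
  {"fingers": 1,"dx": -0.0007,"dy": 0.0045,"dz": -0.001,"roll": 13},
  {"fingers": 1,"dx": -0.001,"dy": 0.006,"dz": -0.002,"roll": 18},
  {"fingers": 1,"dx": -0.0013,"dy": 0.0077,"dz": -0.003,"roll": 24},
], squeeze=40)

```text
time: 6.78
tool_pos: [0.5352, 0.2701, 0.2102]
tcp_rot: [-1.979, -2.44, -0.008]
wrist_force: [6.7, 5.0, -3.4]
width: 0.289
grip_force: 58.8
```

Run:
```python
from h import *
rows([target(t,.081) for t in(.4,.2,.05,.0,-.02)])
s=read_state();print(s["wrist_force"],s["torque"])
```

```text
tool [0.5352 0.2701 0.2102] yaxis [0.978 0.207 0.004] q6 0.215
[-1.3  0.2  0.3] roll -0.3
[-1.3  3.5 -1.6] roll 9.7
[-1.7  5.9 -3. ] roll 17.0
[-2.   6.6 -3.6] roll 19.4
[-2.1  6.9 -3.8] roll 20.4
[ 6.6573339   4.97024763 -3.40283915] [ 1.14662252 -1.1680803   0.45187846]
```

Request:
step_arm([
  {"fingers": 1,"dx": -0.0005,"dy": 0.002,"dz": -0.001,"roll": 5},
  {"fingers": 1,"dx": -0.0008,"dy": 0.0035,"dz": -0.0018,"roll": 10},
  {"fingers": 1,"dx": -0.001,"dy": 0.0055,"dz": -0.003,"roll": 16},
  {"fingers": 1,"dx": -0.0015,"dy": 0.0065,"dz": -0.0038,"roll": 20},
  {"fingers": 1,"dx": -0.0015,"dy": 0.0065,"dz": -0.0038,"roll": 20},
], squeeze=30)

```text
time: 7.4
tool_pos: [0.542, 0.269, 0.2142]
tcp_rot: [2.37, 2.062, 0.006]
wrist_force: [5.2, 3.0, -0.8]
width: 0.289
grip_force: 61.6
```

Run:
```python
from h import *
rows([target(t,.081) for t in(.05,.0,-.02)])
s=read_state();print(s["wrist_force"],s["torque"])
c=calibration("wrist");im,d=read_camera("wrist");cv2.imwrite("pics/w6.png",im)
```

```text
tool [0.542  0.269  0.2142] yaxis [ 0.99  -0.138  0.003] q6 0.557
[ 0.5 -0.8  0.9] roll -2.9
[0.5 0.  0.4] roll -0.5
[0.5 0.3 0.2] roll 0.5
[ 5.21799617  3.03328466 -0.80752879] [ 0.95773385 -1.19246475  0.29645097]
```

View pics/w6.png

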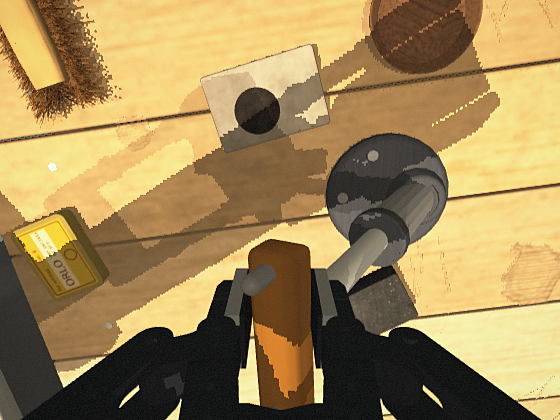

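The wrist view shows the rod drawn well out of the collar at (365,255), with the bar square between the pads. Releasing and drawing back upwards.

Request:
step_arm([
  {"fingers": 0,"dx": 0,"dy": 0,"dz": 0,"roll": 0},
  {"fingers": -0.3,"dx": 0,"dy": 0,"dz": 0,"roll": 0},
  {"fingers": -0.5,"dx": 0,"dy": 0,"dz": 0,"roll": 0},
  {"fingers": -0.5,"dx": 0,"dy": 0,"dz": -0.03,"roll": 0},
  {"fingers": -0.5,"dx": 0,"dy": 0,"dz": -0.06,"roll": 0},
  {"fingers": -0.5,"dx": 0,"dy": 0,"dz": -0.1,"roll": 0},
  {"fingers": -0.5,"dx": 0,"dy": 0,"dz": -0.1,"roll": 0},
])

```text
time: 8.32
tool_pos: [0.5423, 0.2686, 0.3187]
tcp_rot: [2.368, 2.062, 0.011]
wrist_force: [0.8, -1.5, 0.2]
width: 0.753
grip_force: 0.0
```

Run:
```python
from h import *
from scipy.optimize import least_squares
s=read_state();print(s["tool_pos"],s["wrist_force"])
c=calibration("wrist");im,d=read_camera("wrist");cv2.imwrite("pics/w7.png",im)
im=im.astype(float);pts=[];col=[]
for v in range(150,400):
    for u in range(220,340):
        if d[v,u]>0:
            x=back("w",u,v,d[v,u],c)
            if .2<x[2]<.26 and im[v,u,2]-im[v,u,0]>45:pts.append(x)
q=np.array(pts);psi=PSI
def sdf(x):
    M=R.from_euler("z",psi)*R.from_euler("y",-np.radians(32))*R.from_euler("z",x[3])
    l=np.abs(M.inv().apply(q-x[:3]))-[.011,.042,.009];return np.linalg.norm(np.maximum(l,0),axis=1)+np.minimum(l.max(1),0)
r=least_squares(sdf,[.54,.251,.224,.0],loss="soft_l1",f_scale=.002,x_scale=[.01,.01,.01,.1])
a=np.array([-.53*np.cos(psi),-.53*np.sin(psi),.848]);print(len(q),r.x,"slide",(r.x[:3]-C0)@a,"off",r.x[:3]-C0-.081*a)
```

```text
[0.54228501 0.26860042 0.31868209] [ 0.77469065 -1.54244602  0.15813849]
3776 [0.53968669 0.25046463 0.22375151 0.04833524] slide 0.0809268863238937 off [ 4.94210160e-05 -2.38856623e-04 -3.64914970e-05]
```

View pics/w7.png

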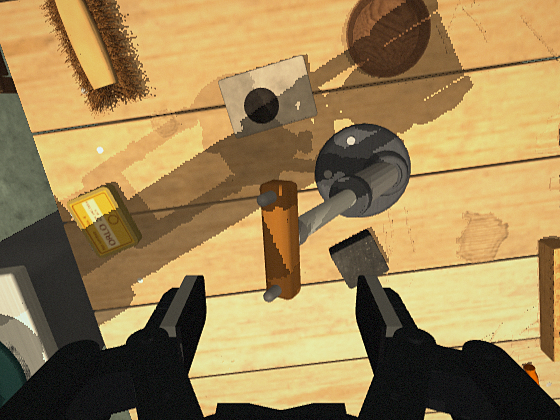

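The bar at (280,240) is free of the gripper, with slide about 0.081 m and twist about 0.05 rad. The bystanders look undisturbed. Handing in.

```bash
python3 -c "
from workcell import *
print(finish_job())"
```

```text
the job is handed in; nothing more can be done
None
```

The hanger is drawn out to about 0.081 m and twisted back to about 0.05 rad (last camera measurement), the gripper is clear of it, the bystanders look unmoved, and the job was handed in at about 8.4 s, though the hand-in returned no verdict.

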